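# Find the guard cartridge that seats, and fill the rack

## Robot

A 6-joint arm with a two-finger parallel gripper is mounted at the origin on the work surface. World frame = base frame: x ahead of the robot, y to its left, z up, the work surface at z = 0. Lengths are in m, angles in rad, forces in N, time in s.
With the tool pointing down it reaches from about 0.25 to 0.775 m from the base axis. Payload 4 kg.
Tool frame: the origin (TCP) lies midway between the tips of the shut fingers; the grasp point (between the pads) lies 19 mm behind it (robot.hold_point_z is the distance from the TCP to the grasp point, in m); z points along the fingers, y is the line along which they close (so a half turn about z gives the same grasp; the last joint's range is limited). The gripper opens to 94 mm and grips with 3 to 60 N. Pads are 16 mm wide; open, the fingers measure 119 mm over their backs; the gripper's body (75 mm by 177 mm) begins 78 mm behind the grasp point.
Start: joints at [1.013, 0.087, 1.371, -0, 1.684, -0.103], TCP at [0.242, 0.494, 0.206] pointing down, gripper open.
Joint ranges: [-3.1, 3.1], [-0.76, 2.03], [0.27, 2.55], [-1.08, 4.22], [0.17, 2.65], [-2.57, 2.57]. Speed limits (rad/s): [2.79, 2.79, 3.14, 3.14, 3.14, 3.14].

## Interface

Orientations are given as [roll, pitch, yaw] about the fixed x, y, z axes, in that order (R = Rz(yaw) Ry(pitch) Rx(roll)).
In Python, from bench import readout, imaging, robot gives the robot as it stands.
- The arm moves only by the tool carry_out, never from a script. Its argument "motion" is text: rows parted by semicolons, each of 7 numbers parted by spaces: the shift along the tool's x, y, z each as a share of 200 mm, from -1 to 1, then the turn, a rotation vector about the tool's x, y, z each as a share of 120 degrees, from -1 to 1, then the opening, from 0 (shut) to 1 (fully open). A call has 1 to 12 rows; each row shifts and turns the commanded pose from where the row before left it, along the tool's axes as they then stand; what a row does not reach is not made up. A row lasts 1/8 s, in which the tool goes at most 62.5 mm and 10.7 degrees, less where a joint would pass 70% of its speed; a pose out of reach is approached as far as the arm can. A call with a number of a shift or a turn outside -1 to 1 is refused whole. A call with a gripper value outside its range is refused whole. The fingers move at their own pace and stop on an object; the grip force is fixed at half the most. Time passes only in rows, so rows that do not move let the fingers close. It gives the time, the measured TCP pose, the force, the opening and the grip force at its end, in the units of the state.
- readout.get_obs(): the state, without advancing time (a new reading comes with each control period).
- imaging.snapshot(name): name is "scene" or "top" or "wrist"; returns a dict with "pixels" (384x512x3 uint8, red, green, blue), "fx", "fy", "cx", "cy" (pixels), "dist_coeffs" ([k1, k2, p1, p2, k3] as OpenCV has them; the pictures are not rectified), "R" (3x3) and "t" (3): a world point X has camera coordinates R X + t. Camera axes: x right, y down, z forward; pixel columns grow to the right and rows downward; lengths in m; the calibration is good to about 2 mm. A picture is of the moment at which its call begins. There is no depth.
- robot.close_job(): hands the job in; it is judged then, once.
The state is a dict: "time": time; "joint_positions": joint angles; "qvel": joint speeds; "joint_torque": joint torques, N m; "tool_pos": TCP position; "ee_rot": TCP orientation; "wrist_force": force on the tool from outside, world axes, zero at the start; "wrist_torque": the same for the moment, N m; "width": finger opening in m; "finger_force": force on a finger pad.
Only numpy, scipy, OpenCV 4.12 (cv2) and the standard library are available. Lean on these libraries where they do the work, as an engineer would, in place of code of your own. Each camera call takes 0.05 s, during which the arm holds its last target. There are 200 camera calls.

## Task

The rack has one empty station, its middle bore, and only a cartridge with a chamfered foot goes fully home there, level with its neighbours; one with a square foot stops on a step and stands proud. The two cartridges in the grey stand look the same above and their feet are hidden: tell them apart by how far they go down in the bore, without forcing. Leave the chamfered one released and fully home in the rack, and the square one standing in the grey stand.

Things in the scene. Friction and masses are not known exactly. Their poses are not given: they have to be found in the camera images.
- cartridge_a: one of two upright look-alikes: steel cylinder, diameter 26, height 110 mm, top 28 mm a blue cap of the same diameter; about 0.2 kg. Origin: centre of underside; z up its axis. One of the two has a square foot, the other a chamfered one (26 to 10 mm over its lowest 18 mm); which is which is not told. Starts standing in a well of the stand, foot hidden, 78 mm showing above the block
- cartridge_b: the other of the two cartridges: same sizes, origin and axes as cartridge_a; starts in the other well
- rack: fixed white block, grey middle, 66 (x) x 236 (y) x 58 mm; origin: centre of underside. Outer stations at y = +-85 mm hold fixed cartridges, tops at 118 mm. The empty bore is on the origin's axis: mouth at 58 mm with 7 mm lead-in, diameter 30 down to a step at 20, then 22 down to a floor at 8 mm above the origin. Chamfered: underside comes to 8, top to 118 mm; square: stops on the step, 12 mm proud
- stand: fixed grey block 70 (x) x 170 (y) x 38 mm high. Origin: centre of its underside; z up. Two upright wells at y = -45 and +45 mm, 32 mm in diameter with a 4 mm lead-in, flat floor 6 mm above the origin; either kind of cartridge stands in either well at the same height
Not all that is in view belongs to the job. Of the things that look like the stand, take the one that is farthest to the robot's left at the start. Leave any orange look-alike of the cartridge_a alone.

How it is judged:
By the outcome, as a careful person would: the job done as asked, in the order asked, and still so for the second after the job is handed in, with the robot touching nothing.
It also fails if it takes over 72 s, if anything falls off the work surface, if the arm or the gripper's body presses on something with over 40 N, if the wrist force passes 120 N, or if a joint passes its speed limit or range.

## Working session

There is one attempt and no reset: what is moved stays moved. The work goes in short steps, Python scripts to look and compute and a tool call to move; the robot and the scene stay as the last step left them, time stands still between calls to the robot, and variables do not carry over. Pictures are saved under pics/ and viewed, at most 10 in all, crops included, and the job is handed in when it is done.

Besides the shell and the picture viewer there is one more tool, called after "Call:" as name(argument=value, ...) on one line, values as JSON. carry_out: Moves the arm, as the interface text tells. Its arguments: {"type":"object","properties":{"motion":{"type":"string"}},"required":["motion"]}

```bash
ls; mkdir -p pics
python3 - <<'E'
from bench import readout, imaging, robot
import cv2,numpy as np
print(readout.get_obs(), robot.hold_point_z)
for n in ("scene","top"):
    s=imaging.snapshot(n); cv2.imwrite(f"pics/{n}0.png",s["pixels"][:,:,::-1])
    print(n,s["fx"],s["cx"],s["cy"],s["dist_coeffs"],(-s["R"].T@s["t"]) if hasattr(s["R"],'T') else s["R"])
E
```

```text
pics
{'time': 0.0, 'joint_positions': array([ 1.01289093e+00,  8.80117523e-02,  1.37223763e+00, -2.95690379e-05,
        1.68359785e+00, -1.03094244e-01]), 'qvel': array([-0.00014686,  0.00065197,  0.00019584,  0.00057146, -0.00218841,
       -0.0009892 ]), 'joint_torque': array([ 1.28239490e-04, -3.40174592e+01, -3.02433372e+01,  7.17142364e-02,
        3.29215906e-02, -1.77108714e-04]), 'tool_pos': array([0.24133218, 0.49362025, 0.2042816 ]), 'ee_rot': array([-3.13934702e+00, -2.02790174e-04,  2.68677797e+00]), 'wrist_force': array([-1.220495  , -0.50465627, -0.42184988]), 'wrist_torque': array([-0.07841016, -0.01635279, -0.04736021]), 'finger_force': 0.0, 'width': 0.09372983372424931} 0.0188
scene 402.94562304324495 259.8431913633404 190.94775881825095 [-0.08650063  0.          0.          0.          0.        ] [ 0.90924743 -0.20969925  0.78694976]
top 485.9015457141013 258.9521988669086 192.96023629869273 [-0.10597203  0.          0.          0.          0.        ] [0.27029333 0.06136423 1.17289799]
```

View pics/scene0.png

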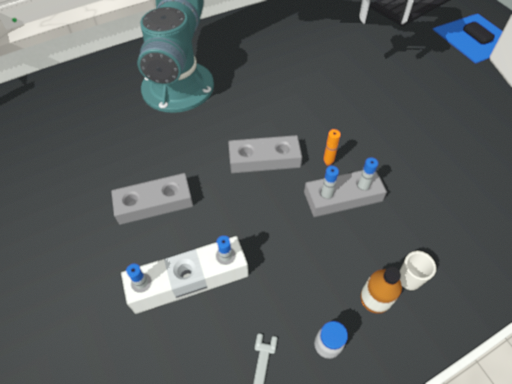

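View pics/top0.png

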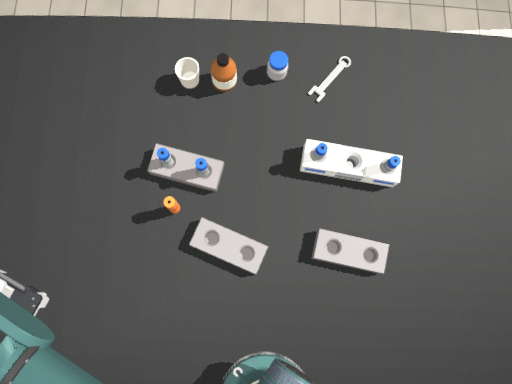

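The top view has x up and y left. The stand with two blue-capped cartridges (186,167) is the leftmost. The rack is at (351,163) with its bore at (354,160). The orange decoy is at (172,205), and two empty stands and some clutter are nearby.

```bash
cat > h.py <<'E'
from bench import readout, imaging, robot
import cv2,numpy as np
def ray(s,uv):
    K=np.array([[s["fx"],0,s["cx"]],[0,s["fy"],s["cy"]],[0,0,1]])
    p=cv2.undistortPoints(np.float64(uv).reshape(-1,1,2),K,np.array(s["dist_coeffs"])).reshape(-1,2)
    R=np.array(s["R"]);d=np.c_[p,np.ones(len(p))]@R
    return -R.T@np.array(s["t"]),d
def onz(s,uv,z):
    c,d=ray(s,uv);return c+d*((z-c[2])/d[:,2])[:,None]
def tri(s1,u1,s2,u2):
    A=np.zeros((3,3));b=np.zeros(3)
    for s,u in((s1,u1),(s2,u2)):
        c,d=ray(s,[u]);d=d[0]/np.linalg.norm(d[0]);P=np.eye(3)-np.outer(d,d);A+=P;b+=P@c
    return np.linalg.solve(A,b)
def blue(s,mn=25):
    h=cv2.cvtColor(s["pixels"],cv2.COLOR_RGB2HSV)
    m=cv2.inRange(h,(100,140,60),(125,255,255))
    n,l,st,ce=cv2.connectedComponentsWithStats(m)
    return [(ce[i],st[i]) for i in range(1,n) if st[i][4]>=mn]
E
python3 - <<'E'
from h import *
np.set_printoptions(precision=4,suppress=True)
for n in("top","scene"):
    s=imaging.snapshot(n)
    for c,st in blue(s): print(n,c,st,onz(s,[c],.103)[0])
E
```

```text
top [278.1503  59.8427] [269  51  19  19 286] [ 0.7902 -0.0077  0.103 ]
top [321.0745 149.1915] [316 143  11  13  94] [ 0.5734 -0.1106  0.103 ]
top [162.6916 153.7944] [157 148  12  13 107] [0.5492 0.2498 0.103 ]
top [393.2828 161.6465] [388 156  12  12  99] [ 0.5507 -0.2792  0.103 ]
top [200.932  164.0583] [196 158  11  13 103] [0.5283 0.1619 0.103 ]
scene [469.0476  36.8451] [ 433   13   69   50 1595] [0.3023 0.8013 0.103 ]
scene [370.2921 165.0674] [364 157  14  17 178] [0.55   0.2491 0.103 ]
scene [331.2529 173.2816] [325 166  14  16 174] [0.529  0.1616 0.103 ]
scene [223.3128 243.7709] [216 236  14  17 179] [ 0.5728 -0.1107  0.103 ]
scene [134.2474 272.0103] [126 264  17  17 194] [ 0.5495 -0.2796  0.103 ]
scene [333.8614 334.3907] [321 321  27  28 599] [ 0.8124 -0.0193  0.103 ]
```

Both views agree to about 1 mm: cartridges at (0.5496, 0.2495) and (0.5287, 0.1617), stand yaw -13.4°. The bore is at (0.5616, -0.195), rack yaw -7.8°. I'll turn the tool first so the fingers close across the stand (tool yaw 76.6°).

Call:
carry_out(motion="0 0 0 0 0 0.0805 0.65;0 0 0 0 0 0.0805 0.65;0 0 0 0 0 0.0805 0.65;0 0 0 0 0 0.0805 0.65;0 0 0 0 0 0.0805 0.65;0 0 0 0 0 0.0805 0.65;0 0 0 0 0 0.0805 0.65;0 0 0 0 0 0.0805 0.65;0 0 0 0 0 0 0.65;0 0 0 0 0 0 0.65")

```text
time: 1.45
tool_pos: [0.2416, 0.494, 0.2053]
ee_rot: [-3.142, 0.0, 1.34]
wrist_force: [0.2, 0.8, 0.0]
width: 0.0613
finger_force: 0.0
```

```bash
cat >> h.py <<'E'
from scipy.spatial.transform import Rotation as Ro
def go(x,y,z,yaw=None):
    o=readout.get_obs();R=Ro.from_euler('xyz',o["ee_rot"])
    d=R.inv().apply(np.array([x,y,z])-o["tool_pos"])/.2
    out=[np.round(d,4)]
    r=(R.inv()*Ro.from_euler('xyz',[np.pi,0,yaw],degrees=False)).as_rotvec()*180/np.pi/120 if yaw is not None else 0
    print("shift",out[0],"turn",np.round(r,4),"pos",o["tool_pos"].round(4),"rpy",o["ee_rot"].round(4),"F",o["wrist_force"].round(2),"w",round(o["width"],4),"t",o["time"])
E
python3 -c "
from h import *
go(.5287,.1617,.206,np.radians(76.6))"
```

```text
shift [-1.2898  1.7772 -0.0031] turn [-0.      0.0001  0.0016] pos [0.2416 0.494  0.2053] rpy [-3.1415e+00  2.0000e-04  1.3404e+00] F [0.24 0.75 0.01] w 0.0613 t 1.45
```

Call:
carry_out(motion="-0.129 0.1777 0 0 0 0 0.65;-0.129 0.1777 0 0 0 0 0.65;-0.129 0.1777 0 0 0 0 0.65;-0.129 0.1777 0 0 0 0 0.65;-0.129 0.1777 0 0 0 0 0.65;-0.129 0.1777 0 0 0 0 0.65;-0.129 0.1777 0 0 0 0 0.65;-0.129 0.1777 0 0 0 0 0.65;-0.129 0.1777 0 0 0 0 0.65;-0.129 0.1777 0 0 0 0 0.65;0 0 0 0 0 0 0.65;0 0 0 0 0 0 0.65")

```text
time: 2.95
tool_pos: [0.5276, 0.1614, 0.2054]
ee_rot: [-3.141, -0.0, 1.339]
wrist_force: [-1.1, 0.6, 0.5]
width: 0.0611
finger_force: 0.0
```

```bash
python3 -c "
from h import *
go(.5287,.1617,.083,np.radians(76.6))
s=imaging.snapshot('wrist');cv2.imwrite('pics/w1.png',s['pixels'][:,:,::-1])
for c,st in blue(s):print(c,st,onz(s,[c],.116))"
```

```text
shift [0.0024 0.0057 0.6118] turn [-0.0004 -0.0002  0.0009] pos [0.5276 0.1614 0.2054] rpy [-3.1408e+00 -5.0000e-04  1.3388e+00] F [-1.12  0.62  0.52] w 0.0611 t 2.95
[243.45856354  98.20441989] [238  83  16  27 181] [[0.54316831 0.24910413 0.116     ]]
[247.46982759 186.06896552] [239 177  24  24 232] [[0.52823976 0.17034363 0.116     ]]
```

View pics/w1.png

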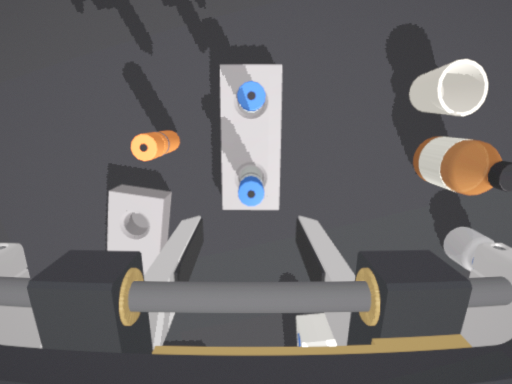

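The wrist view shows the cartridge caps with centre dots at (251,95) and (251,194), lying between the open fingers. I'll check the dots' positions at z = 0.116.

```bash
python3 -c "
from h import *
s=imaging.snapshot('wrist');print(onz(s,[[251,95],[251,194]],.116))
go(.5287,.1617,.083)"
```

```text
[[0.55007961 0.25068877 0.116     ]
 [0.52955498 0.16238799 0.116     ]]
shift [-4.000e-04  7.500e-03  6.132e-01] turn 0 pos [0.5273 0.1621 0.2056] rpy [-3.1415e+00 -5.0000e-04  1.3400e+00] F [-0.25  0.31  0.67] w 0.0611 t 3.05
```

Call:
carry_out(motion="0 0.009 0.1 0 0 0 0.65;0 0 0.1 0 0 0 0.65;0 0 0.1 0 0 0 0.65;0 0 0.1 0 0 0 0.65;0 0 0.1 0 0 0 0.65;0 0 0.06 0 0 0 0.65;0 0 0.05 0 0 0 0.65;0 0 0 0 0 0 0.65;0 0 0 0 0 0 0;0 0 0 0 0 0 0;0 0 0 0 0 0 0;0 0 0 0 0 0 0")

```text
time: 4.55
tool_pos: [0.5297, 0.1607, 0.0837]
ee_rot: [3.141, -0.0, 1.338]
wrist_force: [0.5, 0.1, 1.6]
width: 0.0255
finger_force: 30.0
```

```bash
python3 -c "
from h import *
go(.5287,.1617,.22)"
```

```text
shift [ 0.004  -0.006  -0.6813] turn 0 pos [0.5297 0.1607 0.0837] rpy [ 3.1415e+00 -3.0000e-04  1.3379e+00] F [0.5  0.13 1.57] w 0.0255 t 4.55
```

Call:
carry_out(motion="0 0 -0.05 0 0 0 0;0 0 -0.08 0 0 0 0;0 0 -0.11 0 0 0 0;0 0 -0.11 0 0 0 0;0 0 -0.11 0 0 0 0;0 0 -0.11 0 0 0 0;0 0 -0.08 0 0 0 0;0 0 -0.04 0 0 0 0;0 0 0 0 0 -0.047 0;0 0 0 0 0 0 0;0 0 0 0 0 0 0")

```text
time: 5.92
tool_pos: [0.5294, 0.1606, 0.2209]
ee_rot: [-3.14, 0.0, 1.435]
wrist_force: [-0.4, -0.5, -2.6]
width: 0.0254
finger_force: 30.0
```

```bash
python3 -c "
from h import *
go(.5616,-.195,.221,np.radians(82.24))"
```

```text
shift [-1.74e+00  4.00e-01 -5.00e-04] turn [-0.0006  0.0001 -0.0001] pos [0.5294 0.1606 0.2209] rpy [-3.1404e+00  3.0000e-04  1.4351e+00] F [-0.45 -0.46 -2.56] w 0.0254 t 5.925
```

Call:
carry_out(motion="-0.10 0.02 0 0 0 0 0;-0.18 0.04 0 0 0 0 0;-0.19 0.045 0 0 0 0 0;-0.20 0.045 0 0 0 0 0;-0.20 0.05 0 0 0 0 0;-0.20 0.05 0 0 0 0 0;-0.20 0.05 0 0 0 0 0;-0.20 0.045 0 0 0 0 0;-0.17 0.035 0 0 0 0 0;-0.10 0.02 0 0 0 0 0;0 0 0 0 0 0 0;0 0 0 0 0 0 0")

```text
time: 7.42
tool_pos: [0.5622, -0.194, 0.2215]
ee_rot: [-3.141, -0.001, 1.437]
wrist_force: [0.6, 0.5, -2.3]
width: 0.0255
finger_force: 30.0
```

```bash
python3 -c "
from h import *
go(.5616,-.195,.140,np.radians(82.24))
s=imaging.snapshot('wrist');cv2.imwrite('pics/w2.png',s['pixels'][:,:,::-1])
s=imaging.snapshot('top');cv2.imwrite('pics/t2.png',cv2.resize(s['pixels'][110:210,270:430,::-1],None,fx=5,fy=5))"
```

```text
shift [-0.0056 -0.0024  0.4075] turn [-0.0001 -0.0004  0.0009] pos [ 0.5622 -0.194   0.2215] rpy [-3.1414e+00 -9.0000e-04  1.4372e+00] F [ 0.56  0.53 -2.27] w 0.0255 t 7.425
```

View pics/w2.png

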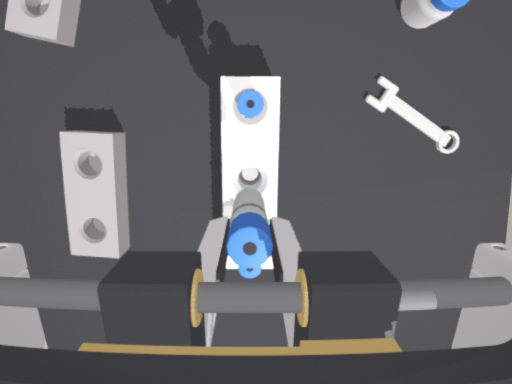

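Wrist view: the held cartridge has its cap at (250,240), the bore is just beyond its foot near (250,180), and the far rack cartridge's cap dot is at (250,104). The alignment is within about 1 mm, so I'll lower gently.

Call:
carry_out(motion="-0.0045 -0.002 0.06 0 0 0 0;0 0 0.08 0 0 0 0;0 0 0.08 0 0 0 0;0 0 0.08 0 0 0 0;0 0 0.06 0 0 0 0;0 0 0.04 0 0 0 0;0 0 0 0 0 0 0;0 0 0 0 0 0 0")

```text
time: 8.52
tool_pos: [0.5622, -0.196, 0.1422]
ee_rot: [3.14, 0.0, 1.436]
wrist_force: [0.0, 0.1, -1.6]
width: 0.0257
finger_force: 30.0
```

```bash
python3 -c "
from h import *
go(.5616,-.195,.0977,np.radians(82.24))
s=imaging.snapshot('wrist');print(onz(s,[[250,104]],.118))"
```

```text
shift [ 0.0045 -0.0041  0.2227] turn [0.0007 0.0002 0.0005] pos [ 0.5622 -0.196   0.1422] rpy [3.1402e+00 3.0000e-04 1.4364e+00] F [ 0.05  0.1  -1.6 ] w 0.0257 t 8.525
[[ 0.57386742 -0.11628783  0.118     ]]
```

Call:
carry_out(motion="0 0 0.025 0 0 0 0;0 0 0.025 0 0 0 0;0 0 0.025 0 0 0 0;0 0 0.025 0 0 0 0;0 0 0.025 0 0 0 0;0 0 0.025 0 0 0 0;0 0 0.02 0 0 0 0;0 0 0.02 0 0 0 0;0 0 0 0 0 0 0")

```text
time: 9.7
tool_pos: [0.5616, -0.1956, 0.103]
ee_rot: [-3.141, -0.0, 1.436]
wrist_force: [0.7, 0.6, -2.2]
width: 0.0257
finger_force: 30.0
```

No contact so far. Next I go to the step height (TCP 0.0977) and just past it.

Call:
carry_out(motion="0 0 0.01 0 0 0 0;0 0 0.01 0 0 0 0;0 0 0.01 0 0 0 0;0 0 0.01 0 0 0 0;0 0 0 0 0 0 0;0 0 0 0 0 0 0")

```text
time: 10.45
tool_pos: [0.5619, -0.1958, 0.0955]
ee_rot: [3.141, -0.0, 1.436]
wrist_force: [-0.6, 0.0, -2.2]
width: 0.0252
finger_force: 30.0
```

Call:
carry_out(motion="0 0 0.01 0 0 0 0;0 0 0.01 0 0 0 0;0 0 0.01 0 0 0 0;0 0 0.005 0 0 0 0;0 0 0 0 0 0 0;0 0 0 0 0 0 0")

```text
time: 11.2
tool_pos: [0.5619, -0.1958, 0.0885]
ee_rot: [3.141, -0.0, 1.436]
wrist_force: [0.5, -0.2, -1.8]
width: 0.0257
finger_force: 30.0
```

It is 9 mm below the step with no force, so this is the chamfered one. Lowering to the floor.

Call:
carry_out(motion="0 0 0.005 0 0 0 0;0 0 0.005 0 0 0 0;0 0 0.004 0 0 0 0;0 0 0 0 0 0 0;0 0 0 0 0 0 0")

```text
time: 11.82
tool_pos: [0.562, -0.1958, 0.0858]
ee_rot: [3.141, -0.0, 1.436]
wrist_force: [0.9, 0.5, -2.0]
width: 0.0254
finger_force: 30.0
```

Call:
carry_out(motion="0 0 0.004 0 0 0 0;0 0 0.004 0 0 0 0;0 0 0 0 0 0 0;0 0 0 0 0 0 0")

```text
time: 12.32
tool_pos: [0.5621, -0.1959, 0.0857]
ee_rot: [3.14, 0.0, 1.436]
wrist_force: [-1.9, 1.3, 4.7]
width: 0.0258
finger_force: 30.0
```

Floor contact at TCP 0.0857, exactly the expected home height. Releasing and rising.

Call:
carry_out(motion="0 0 -0.004 0 0 0 0;0 0 0 0 0 0 0.3;0 0 0 0 0 0 0.6;0 0 0 0 0 0 0.6;0 0 0 0 0 0 0.6;0 0 -0.05 0 0 0 0.6;0 0 -0.12 0 0 0 0.6;0 0 -0.2 0 0 0 0.6;0 0 -0.2 0 0 0 0.6;0 0 -0.15 0 0 0 0.6;0 0 0 0 0 0 0.6;0 0 0 0 0 0 0.6")

```text
time: 13.82
tool_pos: [0.5614, -0.1956, 0.2277]
ee_rot: [-3.14, -0.001, 1.436]
wrist_force: [0.5, -0.1, -1.8]
width: 0.0566
finger_force: 0.0
```

```bash
python3 -c "
from h import *
go(.5287,.1617,.22)
for n in('top','scene'):
  s=imaging.snapshot(n)
  for c,st in blue(s):print(n,c,onz(s,[c],.103)[0].round(4))
cv2.imwrite('pics/s3.png',cv2.resize(s['pixels'][130:330,100:400,::-1],None,fx=2.5,fy=2.5))"
```

```text
shift [ 1.7484 -0.4011  0.0399] turn 0 pos [ 0.5614 -0.1956  0.2277] rpy [-3.1400e+00 -5.0000e-04  1.4365e+00] F [ 0.52 -0.08 -1.76] w 0.0566 t 13.825
top [278.15034965  59.84265734] [ 0.7902 -0.0077  0.103 ]
top [321.07446809 149.19148936] [ 0.5734 -0.1106  0.103 ]
top [162.69158879 153.79439252] [0.5492 0.2498 0.103 ]
scene [469.00063131  36.83080808] [0.3021 0.8012 0.103 ]
scene [370.22404372 164.75409836] [0.5492 0.2494 0.103 ]
scene [223.26857143 243.94285714] [ 0.5731 -0.1109  0.103 ]
scene [179.32978723 257.83510638] [ 0.5612 -0.1954  0.103 ]
scene [134.29015544 272.02072539] [ 0.5496 -0.2795  0.103 ]
scene [333.92941176 334.36302521] [ 0.8124 -0.0191  0.103 ]
```

View pics/s3.png

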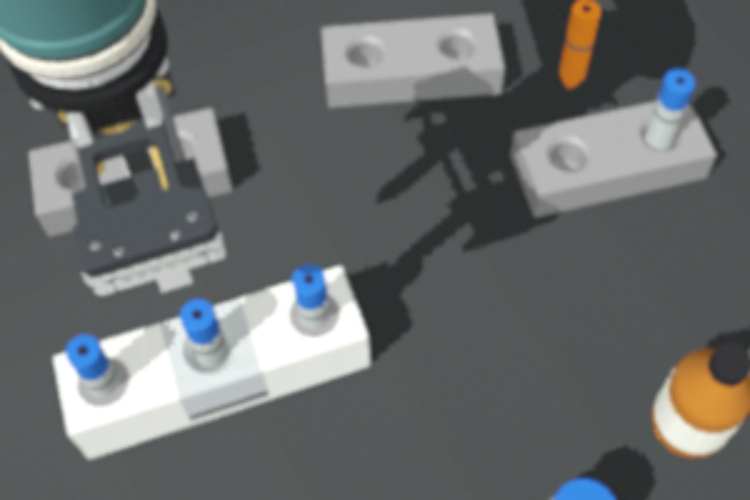

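The enlarged scene view shows the middle cap at (198,320), level and in line with its neighbours at (87,355) and (309,288). At cap height it projects to (0.5612, -0.1954), against the neighbours' mean of (0.5613, -0.1952). The other cartridge still stands in the grey stand at (678,85), and the gripper is clear.

```bash
python3 -c "
from bench import robot
print(robot.close_job())"
```

```text
the job is handed in; nothing more can be done
None
```

The job is handed in: the cartridge from the stand's right-hand well went past the step to the floor without force, so it is the chamfered one and is now released, level with its neighbours in the rack; the other, square by elimination and never tried in the bore, stands untouched in the grey stand.

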